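# Reject a failed alarm cover down the scrap chute

## Robot

A 6-joint arm with a two-finger parallel gripper is mounted at the origin on the work surface. World frame = base frame: x ahead of the robot, y to its left, z up, the work surface at z = 0. Lengths are in m, angles in rad, forces in N, time in s.
With the tool pointing down it reaches from about 0.225 to 0.875 m from the base axis. Payload 3.4 kg.
Tool frame: the origin (TCP) lies midway between the tips of the shut fingers; the grasp point (between the pads) lies grip_depth behind it (grip_depth is the distance from the TCP to the grasp point, in m); z points along the fingers, y is the line along which they close (so a half turn about z gives the same grasp; the last joint's range is limited). The gripper opens to 85 mm and grips with 20 to 120 N. Pads are 22 mm wide; open, the fingers measure 114 mm over their backs; the gripper's body (76 mm by 85 mm) begins 54 mm behind the grasp point. The pads swing forward as they close: fully open they stand 13 mm farther back than shut.
Start: joints at [1.086, 0.276, 1.505, -0, 1.361, -0.121], TCP at [0.205, 0.537, 0.231] pointing down, gripper open.
Joint ranges: [-2.89, 2.89], [-0.75, 2.08], [0.22, 2.7], [-1.18, 4.32], [0.11, 2.71], [-2.7, 2.7]. Speed limits (rad/s): [2.57, 2.57, 3.14, 3.14, 3.14, 3.14].

## Interface

Orientations are given as a unit quaternion [w, x, y, z].
In Python, from workcell import sense, read_camera, job_done, grip_depth gives the robot as it stands.
- The arm moves only by the tool drive_tool, never from a script. Its argument "steps" is one flat list of numbers, 4 for each row, row after row: the shift along the tool's x, y, z in mm, then the turn about the tool's z in rad. A call has 1 to 5 rows; each row shifts and turns the commanded pose from where the row before left it, along the tool's axes as they then stand; what a row does not reach is not made up. A row lasts 1/10 s, in which the tool goes at most 50 mm and 8.59 degrees, less where a joint would pass 70% of its speed; a pose out of reach is approached as far as the arm can. A call is refused whole if a number of a shift passes 50 or a number of a turn 0.15, either way. A call with a gripper value outside its range is refused whole. "grip" is the gripper's target within -1 to 1 (fully open at 1, half-way at 0, shut at -1), set as the call begins (left out, the last holds). The fingers move at their own pace and stop on an object; "grip_force" is the grip in N (left out, the last holds). Time passes only in rows, so rows that do not move let the fingers close. It gives the time, the measured TCP pose, the force, the opening and the grip force at its end, in the units of the state.
- sense(): the state, without advancing time (a new reading comes with each control period).
- read_camera(name): name is "side" or "top"; returns a dict with "image" (384x512x3 uint8, blue, green, red), "camera_matrix" (3x3 intrinsics, pixels), "position" and "orientation" of the camera in the world. Camera axes: x right, y up, looking along -z (the intrinsics and any distortion apply to the point x, -y, -z); pixel columns grow to the right and rows downward; lengths in m; the calibration is good to about 2 mm. A picture is of the moment at which its call begins. There is no depth.
- job_done(): hands the job in; it is judged then, once.
The state is a dict: "time": time; "joints": joint angles; "joint_vel": joint speeds; "joint_torque": joint torques, N m; "position": TCP position; "ee_rot": TCP orientation; "contact_force": force on the tool from outside, world axes, zero at the start; "wrist_torque": the same for the moment, N m; "grip_width": opening from 0.0 (shut) to 1.0 (fully open); "grasp_force": force on a finger pad.
Only numpy, scipy, OpenCV 4.12 (cv2) and the standard library are available. Lean on these libraries where they do the work, as an engineer would, in place of code of your own. Each camera call takes 0.05 s, during which the arm holds its last target. There are 200 camera calls.

## Task

Scrap the failed red cover: sliding it on the ledge (do not lift it), first press it gently and squarely against the spring-loaded fence, with about 5 N, so that the fence just gives, then push it along the fence past the yellow guard lip and off the open end of the ledge so that it drops right into the green chute. Never push hard, and leave the relay, beacon, jar and screwdriver where they are.

Things in the scene. Friction and masses are not known exactly. Their poses are not given: they have to be found in the camera images.
- stand: Reject stand fixed on the table: flat aluminium ledge on blue legs, green chute below its open end. Origin on the table; ledge top 140 mm above it. Axes: x across the ledge, away from the robot, towards the fence; y along the ledge; z up. Ledge top spans x -140 to 170 mm, y -120 to 220 mm. The open end is the edge at y = -120 mm.
- edge (a point): Point on the ledge's open edge, on top (stand frame 26, -120, 140 mm). A yellow guard lip, 26 mm high, stands on this edge (stand y -119 to -101 mm) and moves with the fence: it blocks the edge from 102 to 192 mm in front (-x) of the resting fence face, so only a cover lying along the fence (10 mm to spare) passes.
- chute (a point): Point in the lower part of the green chute (stand frame 26, -240, 30 mm). Chute in the stand frame: inner x -64 to 116 mm, y -123 to -325 mm; a steep (55 degree) steel ramp runs from 100 mm height under the edge down to the floor pan; cheeks 100 mm, end wall 70 mm high.
- fence_rail: Fixed rail; origin at stand frame 0, 0, 140 mm, axes as the stand's. NOT the fence itself, which is clamped on it at an unmeasured setting, 0 to 44 mm (find by feel or sight). Fence face: long steel bar along y (-118 to 180 mm), 24 mm high, looking to -x, at rest at x = 50 mm + setting. It gives towards +x on springs, 3 N per mm, at most 8 mm.
- cover: The failed red cover, a flat solid box 92 mm (its x) by 100 mm (its y) by 18 mm high (flat raised panel on top, to 20 mm), 0.16 to 0.31 kg. Origin at the centre of its underside, z up. It lies loose on the ledge, short of the fence, turned by up to 0.2 rad from the stand's axes; sliding it takes a steady 0.3 to 2 N; more means it has met something. Pressing it on the fence, some of the push is lost to friction on the ledge. Once half its length is beyond the edge it tips off.
- relay: Bystander: black relay block 30 x 60 x 28 mm with green top on the ledge behind the fence; origin under its centre.
- beacon: Bystander: amber beacon lamp on a black foot, diameter 52 mm, 70 mm high, standing on the table; origin under its centre.
- jar: Bystander: small jar, diameter 52 mm, 60 mm high, standing on the table; origin under its centre.
- driver: Bystander: screwdriver 190 mm long lying on the table at the end of the stand away from the chute.
Things that resemble listed ones, but are neither listed nor needed, are in the scene too. What is meant by the cover is not grey or white, and is the smaller of those in its own colour.

How it is judged:
On the way, in this order (a step that is already met when the one before it is completed fails the run):
1. the cover is pressed squarely against the fence (more than 2 N, within 0.08 rad) for 0.3 s, lying on the ledge (contact force between cover and fence_rail above 2 N and angle between the y axis of cover and the y axis of stand, either way round below 0.08 rad and z of cover in the frame of stand above 0.135 m and y of cover in the frame of stand above -0.11 m), for 0.3 s.
2. the cover has dropped off the open end (z of cover in the frame of stand below 0.1 m and y of cover in the frame of stand below -0.12 m), for 0.1 s.
At the end, for the whole second after the job is handed in: The cover lies at rest in the chute: its origin between the chute's walls, beyond the open edge and less than 85 mm above the table; the robot touches nothing (z of cover in the frame of stand below 0.085 m and y of cover in the frame of stand between -0.325 and -0.125 m and x of cover in the frame of stand between -0.064 and 0.116 m and linear speed of cover below 0.02 m/s).
It fails at once if the cover is pressed against the fence or its guard lip with more than 9 N (contact force between cover and fence_rail above 9 N).
It fails at once if the robot's fingers push the cover with more than 15 N (contact force between the fingers and cover above 15 N).
It fails at once if the cover is lifted more than 20 mm off the ledge (z of cover in the frame of stand above 0.16 m).
It fails at once if the relay, beacon, jar or screwdriver is moved more than 15 mm (distance of any of relay, beacon, jar, driver from where it was at the start of the episode above 0.015 m).
It also fails if it takes over 72 s, if anything falls off the work surface, if the arm or the gripper's body presses on something with over 40 N, if the wrist force passes 120 N, or if a joint passes its speed limit or range.

## Working session

There is one attempt and no reset: what is moved stays moved. The work goes in short steps, Python scripts to look and compute and a tool call to move; the robot and the scene stay as the last step left them, time stands still between calls to the robot, and variables do not carry over. Pictures are saved under pics/ and viewed, at most 11 in all, crops included, and the job is handed in when it is done.

Besides the shell and the picture viewer there is one more tool, called after ">>>" as name(argument=value, ...) on one line, values as JSON. drive_tool: Moves the arm, as the interface text tells. Its arguments: {"type":"object","properties":{"steps":{"type":"array","items":{"type":"number"}},"grip":{"type":"number"},"grip_force":{"type":"number"}},"required":["steps"]}

```bash
mkdir -p pics; cat > h.py <<'E'
import numpy as np,cv2
from scipy.spatial.transform import Rotation as R
from workcell import *
def rot(q): return R.from_quat([q[1],q[2],q[3],q[0]]).as_matrix()
def cast(c,uv,z):
    K=np.array(c["camera_matrix"]);uv=np.atleast_2d(np.array(uv,float))
    d=cv2.undistortPoints(uv[:,None],K,np.array(c.get("distortion",np.zeros(5)),float))[:,0]
    d=np.c_[d[:,0],-d[:,1],-np.ones(len(d))]@rot(c["orientation"]).T
    p=np.array(c["position"]);return p+d*((z-p[2])/d[:,2])[:,None]
E
python3 - <<'E'
from h import *
for n in("top","side"):
    c=read_camera(n);cv2.imwrite(f"pics/{n}0.png",c["image"])
    print(n,c.keys(),c["position"],c["orientation"],c["camera_matrix"])
s=sense();print(s["position"],s["ee_rot"],s["contact_force"],s["time"],grip_depth)
E
```

```text
top dict_keys(['image', 'camera_matrix', 'position', 'orientation']) [0.37771466 0.10132386 1.20514345] [ 0.706938    0.06438719 -0.05656657 -0.70206351] [[413.19170233   0.         251.20631409]
 [  0.         413.19170233 189.0814417 ]
 [  0.           0.           1.        ]]
side dict_keys(['image', 'camera_matrix', 'position', 'orientation']) [ 0.46436909 -0.79684353  0.77977917] [ 0.88767722  0.45936359 -0.02321942 -0.02179702] [[360.78435298   0.         256.49238072]
 [  0.         360.78435298 189.06734327]
 [  0.           0.           1.        ]]
[0.20438663 0.53695304 0.23054301] [-2.32075782e-04  1.80903255e-01  9.83500567e-01 -7.69907178e-04] [-0.48790721  0.11573738  0.42260843] 0.1 0.0187
```

View pics/top0.png

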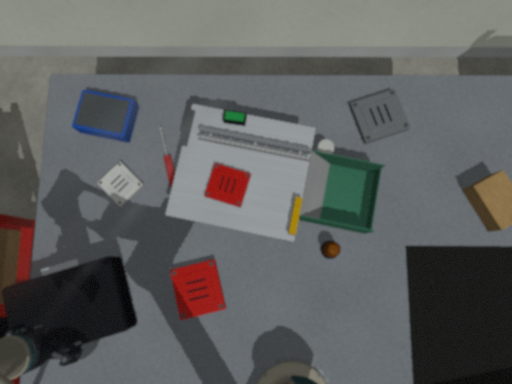

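View pics/side0.png

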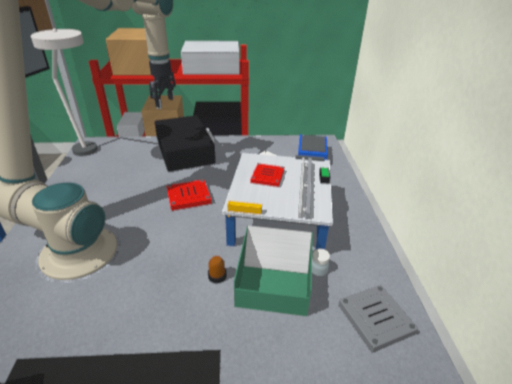

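Candidates: red plate on the ledge (228,185 top), larger red plate on the table (198,289), white card (121,182), grey plate (379,115). The cover is the smaller red one, on the ledge at (228,185). The lip is yellow at (295,215) and the fence runs from (200,132) to (310,155). I'll check the choice in a crop and measure.

```bash
cat >> h.py <<'E'
def blob(c,lo,hi,near):
    h=cv2.cvtColor(c["image"],cv2.COLOR_BGR2HSV);m=cv2.inRange(h,lo,hi)
    cs=[k for k in cv2.findContours(m,cv2.RETR_EXTERNAL,cv2.CHAIN_APPROX_NONE)[0] if cv2.contourArea(k)>15]
    return min(cs,key=lambda k:np.hypot(*(np.array(cv2.minAreaRect(k)[0])-near)))
def rect(c,k,z):
    p=cast(c,k[:,0],z)[:,:2]*1000
    return cv2.minAreaRect(p.astype(np.float32))
E
python3 - <<'E'
from h import *
c=read_camera("top");im=c["image"]
for near in((228,185),(198,289)):
    k=blob(c,(0,150,80),(8,255,255),near); print("red",rect(c,k,.158 if near[0]==228 else .02),cv2.boundingRect(k))
k=blob(c,(20,120,100),(35,255,255),(295,215));r=rect(c,k,.166);print("lip",r,cv2.boxPoints(r).round())
k=blob(c,(50,120,50),(75,255,255),(234,117));print("relay",rect(c,k,.168))
h=cv2.cvtColor(im,cv2.COLOR_BGR2HSV)
print("ledge corners approx",cast(c,[(192,105),(315,127),(294,240),(167,216)],.14)[:,:2].round(4))
cv2.imwrite("pics/crop.png",cv2.resize(im[90:250,155:335],None,fx=4,fy=3.7*4/3.7*0.93,interpolation=cv2.INTER_CUBIC)[:600])
E
```

```text
red ((570.8553466796875, 175.7891387939453), (95.04991149902344, 88.55944061279297), 73.19947052001953) (206, 165, 43, 41)
red ((298.3299560546875, 264.3116455078125), (139.71331787109375, 128.61988830566406), 14.46636962890625) (170, 260, 55, 59)
lip ((490.94927978515625, 1.8821582794189453), (19.91214370727539, 94.59202575683594), 78.70088195800781) [[443.   1.]
 [535. -17.]
 [539.   2.]
 [447.  21.]]
relay ((751.5271606445312, 159.70904541015625), (53.30476760864258, 26.7926025390625), 81.76994323730469)
ledge corners approx [[ 0.7927  0.2765]
 [ 0.7319 -0.0559]
 [ 0.4303  0.0033]
 [ 0.4898  0.3316]]
```

View pics/crop.png

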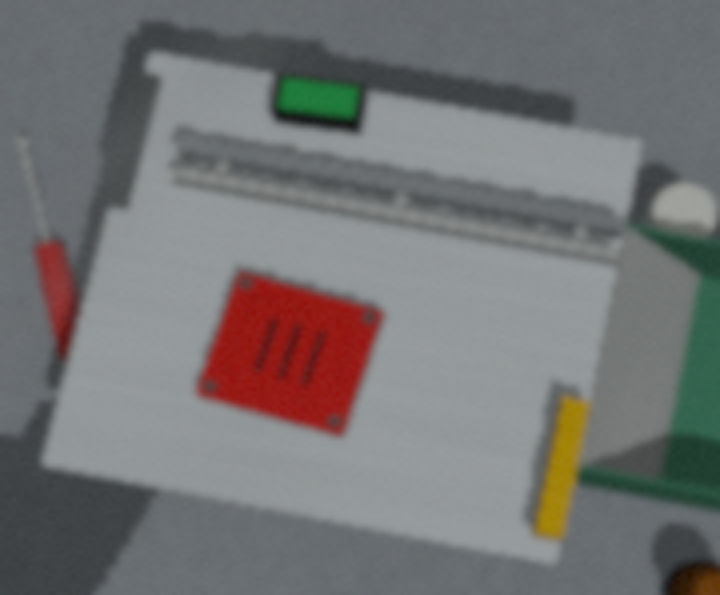

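The crop confirms the plain red cover on the ledge: crop centre (290,350), smaller than the table one. The fence face edge runs from (172,180) to (618,260), and the lip is at (562,465).

```bash
cat >> h.py <<'E'
A=-0.19;O=np.array([.587,.0926]);ex=np.array([np.cos(A),np.sin(A)]);ey=np.array([-np.sin(A),np.cos(A)])
def st(p): d=np.asarray(p)[...,:2]-O; return np.stack([d@ex,d@ey],-1)*1000
def state():
    s=sense();T=rot(s["ee_rot"]);f=np.array(s["contact_force"])
    ty=T[:2,1];h=np.arctan2(ty@ey,ty@ex)
    print("t",round(s["time"],2),"stand xy",st(s["position"]).round(1),"z",round(s["position"][2]*1000,1),"tool-y heading in stand",round(h,3),"F stand",np.r_[f[:2]@ex,f[:2]@ey,f[2]].round(2),"w",round(s["grip_width"],2),"tz",T[:,2].round(3),"j6",round(s["joints"][5],2))
    return s,T,h
def go(x,y,z,hd):
    s,T,h=state();w=O+ex*x/1000+ey*y/1000
    d=T.T@(np.r_[w,z/1000]-s["position"])*1000
    t=-(hd-h);t=(t+np.pi/2)%np.pi-np.pi/2
    print("shift tool",d.round(1),"turn",round(t,3))
E
python3 - <<'E'
from h import *
c=read_camera("top")
print("fence line",st(cast(c,[(198,138.4),(309.5,159.9)],.164)).round(1))
print("cover",st(np.array([.57086,.17579])))
go(-122,78,200,np.pi/2)
E
```

```text
fence line [[  72.2  178.1]
 [  71.7 -117.7]]
cover [-31.56071983  78.64474975]
t 0.2 stand xy [-459.6  364.2] z 230.8 tool-y heading in stand 1.397 F stand [0.95 0.25 0.03] w 1.0 tz [-0.    -0.001 -1.   ] j6 -0.12
shift tool [-382.  -223.5   31. ] turn -0.174
```

>>> drive_tool(steps=[-38,-22,0,0,-38,-22,0,0,-38,-22,0,0,-38,-22,0,0,-38,-22,0,0], grip=0)

```text
time: 0.7
position: [0.3437, 0.3656, 0.2313]
ee_rot: [0.0, 0.181, 0.984, 0.0]
contact_force: [1.3, 0.3, -0.0]
grip_width: 0.498
grasp_force: 0.0
```

>>> drive_tool(steps=[-38,-22,0,0,-38,-22,0,0,-38,-22,0,0,-38,-22,0,-0.09,-38,-22,0,-0.084])

```text
time: 1.2
position: [0.4849, 0.1975, 0.2313]
ee_rot: [-0.0, 0.093, 0.996, 0.0]
contact_force: [0.3, 0.7, 0.5]
grip_width: 0.506
grasp_force: 0.0
```

```bash
python3 -c "
from h import *
go(-122,78,144,np.pi/2)"
```

```text
t 1.2 stand xy [-120.1   83.7] z 231.3 tool-y heading in stand 1.574 F stand [0.15 0.76 0.51] w 0.51 tz [-0.  0. -1.] j6 -1.13
shift tool [ 1.9 -5.7 87.3] turn 0.003
```

>>> drive_tool(steps=[0,-3,30,0,0,-3,30,0,0,0,17,0,0,0,8,0,0,0,2,0])

```text
time: 1.7
position: [0.4828, 0.1932, 0.1435]
ee_rot: [-0.001, 0.095, 0.995, -0.0]
contact_force: [-0.3, 0.6, 0.0]
grip_width: 0.502
grasp_force: 0.0
```

```bash
python3 -c "
from h import *
go(-122,78,144,np.pi/2)
c=read_camera('side');cv2.imwrite('pics/s1.png',cv2.resize(c['image'][110:260,170:370],None,fx=4,fy=4))"
```

```text
t 1.7 stand xy [-121.3   79.1] z 143.5 tool-y heading in stand 1.571 F stand [-0.45  0.52  0.04] w 0.5 tz [-0.002 -0.    -1.   ] j6 -1.13
shift tool [ 0.7 -1.1 -0.5] turn 0.0
```

View pics/s1.png

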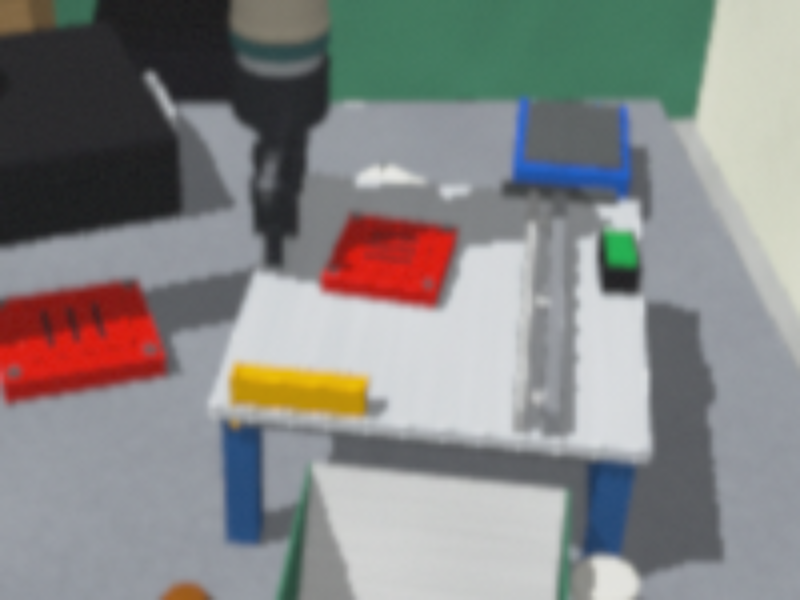

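Finger tips at crop (275,265) stand clear of the cover at (390,260), level with the ledge. I'll start sliding it in the fence direction (tool -x).

>>> drive_tool(steps=[-8,0,0,0,-8,0,0,0,-6,0,0,0,-5,0,0,0,-5,0,0,0])

```text
time: 2.25
position: [0.5151, 0.1872, 0.1445]
ee_rot: [-0.0, 0.095, 0.995, 0.0]
contact_force: [-1.2, 0.2, -0.3]
grip_width: 0.5
grasp_force: 0.4
```

>>> drive_tool(steps=[-5,0,0,0,-5,0,0,0,-5,0,0,0,-5,0,0,0,-5,0,0,0])

```text
time: 2.75
position: [0.5396, 0.1825, 0.1442]
ee_rot: [-0.0, 0.095, 0.996, 0.0]
contact_force: [-0.4, -0.3, 0.4]
grip_width: 0.499
grasp_force: 0.3
```

```bash
python3 -c "
from h import *
state()
c=read_camera('top')
k=blob(c,(0,150,80),(8,255,255),(235,175));r=rect(c,k,.158);print(r,st(np.array(r[0])/1000))
print(cv2.contourArea(k))"
```

```text
t 2.75 stand xy [-63.5  79.3] z 144.2 tool-y heading in stand 1.571 F stand [-0.34 -0.34  0.41] w 0.5 tz [-0.  0. -1.] j6 -1.18
((635.8867797851562, 334.07080078125), (18.88316535949707, 10.467693328857422), 2.3943381309509277) [  2.40311619 246.35805223]
19.5
```

>>> drive_tool(steps=[-5,0,0,0,-5,0,0,0,-4,0,0,0,-4,0,0,0,-3,0,0,0])

```text
time: 3.3
position: [0.5603, 0.1786, 0.1443]
ee_rot: [0.0, 0.095, 0.995, 0.0]
contact_force: [-0.7, 0.7, 0.1]
grip_width: 0.492
grasp_force: 0.4
```

```bash
python3 -c "
from h import *
state()
c=read_camera('side');cv2.imwrite('pics/s2.png',cv2.resize(c['image'][130:230,200:350],None,fx=5,fy=5))"
```

```text
t 3.3 stand xy [-42.5  79.4] z 144.3 tool-y heading in stand 1.571 F stand [-0.8   0.56  0.07] w 0.49 tz [ 0.  0. -1.] j6 -1.19
```

View pics/s2.png

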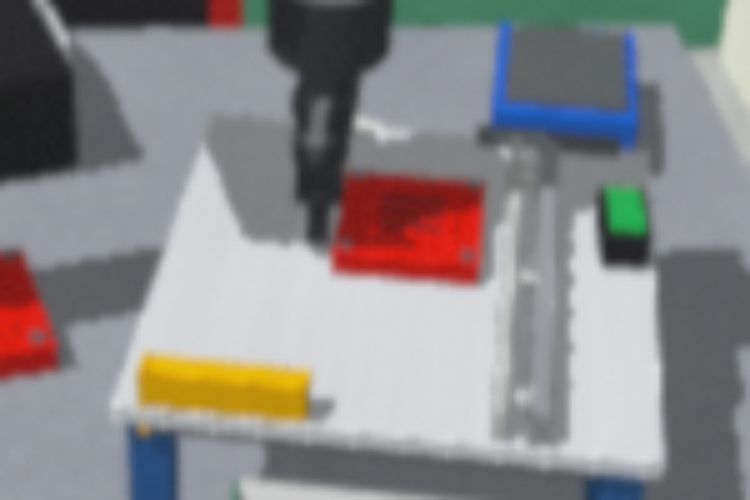

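The cover (crop 335–480) sits squarely on the fingers, about 10–12 mm short of the fence (x≈505).

>>> drive_tool(steps=[-2,0,0,0,-2,0,0,0,-2,0,0,0,-1,0,0,0,0,0,0,0])

```text
time: 3.85
position: [0.5671, 0.1772, 0.1444]
ee_rot: [0.0, 0.095, 0.996, 0.0]
contact_force: [0.0, 0.2, 0.1]
grip_width: 0.504
grasp_force: 0.0
```

>>> drive_tool(steps=[-1,0,0,0,0,0,0,0,-1,0,0,0,0,0,0,0])

```text
time: 4.25
position: [0.5688, 0.1769, 0.1443]
ee_rot: [0.0, 0.095, 0.996, 0.0]
contact_force: [-1.2, 0.6, 0.3]
grip_width: 0.499
grasp_force: 0.2
```

```bash
python3 -c "
from h import *
state()"
```

```text
t 4.25 stand xy [-33.8  79.4] z 144.3 tool-y heading in stand 1.571 F stand [-1.28  0.36  0.32] w 0.5 tz [ 0.  0. -1.] j6 -1.2
```

>>> drive_tool(steps=[-1,0,0,0,0,0,0,0])

```text
time: 4.45
position: [0.5699, 0.1767, 0.1443]
ee_rot: [0.0, 0.095, 0.996, 0.0]
contact_force: [-0.9, 0.1, 0.4]
grip_width: 0.504
grasp_force: 0.2
```

>>> drive_tool(steps=[-1,0,0,0,0,0,0,0])

```text
time: 4.65
position: [0.5709, 0.1765, 0.1443]
ee_rot: [0.0, 0.095, 0.995, 0.0]
contact_force: [-0.5, -0.2, 0.1]
grip_width: 0.5
grasp_force: 0.2
```

>>> drive_tool(steps=[-1,0,0,0,0,0,0,0])

```text
time: 4.85
position: [0.5719, 0.1763, 0.1443]
ee_rot: [0.0, 0.095, 0.995, 0.0]
contact_force: [-0.0, -0.1, -0.5]
grip_width: 0.499
grasp_force: 0.2
```

>>> drive_tool(steps=[-1,0,0,0,0,0,0,0])

```text
time: 5.05
position: [0.5728, 0.1761, 0.1443]
ee_rot: [0.0, 0.095, 0.996, 0.0]
contact_force: [-0.1, 0.7, 0.2]
grip_width: 0.5
grasp_force: 0.2
```

>>> drive_tool(steps=[-1,0,0,0,0,0,0,0])

```text
time: 5.25
position: [0.5738, 0.1759, 0.1443]
ee_rot: [0.0, 0.095, 0.996, 0.0]
contact_force: [-0.8, -0.7, 0.9]
grip_width: 0.5
grasp_force: 0.2
```

>>> drive_tool(steps=[-1,0,0,0,0,0,0,0])

```text
time: 5.45
position: [0.5743, 0.1759, 0.1443]
ee_rot: [-0.0, 0.095, 0.995, 0.0]
contact_force: [-1.1, 1.1, -0.2]
grip_width: 0.502
grasp_force: 0.8
```

>>> drive_tool(steps=[-0.5,0,0,0,0,0,0,0,0,0,0,0])

```text
time: 5.75
position: [0.5746, 0.1758, 0.1443]
ee_rot: [-0.0, 0.095, 0.995, 0.0]
contact_force: [-3.2, 0.7, 1.4]
grip_width: 0.498
grasp_force: 1.6
```

>>> drive_tool(steps=[-0.5,0,0,0,0,0,0,0,0,0,0,0])

```text
time: 6.05
position: [0.575, 0.1758, 0.1442]
ee_rot: [-0.001, 0.095, 0.995, 0.0]
contact_force: [-4.0, 1.8, 2.4]
grip_width: 0.5
grasp_force: 2.3
```

>>> drive_tool(steps=[-0.5,0,0,0,0,0,0,0,0,0,0,0])

```text
time: 6.35
position: [0.5754, 0.1757, 0.1443]
ee_rot: [-0.001, 0.095, 0.995, 0.0]
contact_force: [-4.6, 2.6, 1.5]
grip_width: 0.503
grasp_force: 2.6
```

>>> drive_tool(steps=[-0.3,0,0,0,0,0,0,0,0,0,0,0,0,0,0,0])

```text
time: 6.75
position: [0.5755, 0.1757, 0.1443]
ee_rot: [-0.001, 0.095, 0.995, 0.0]
contact_force: [-5.0, 2.0, 3.9]
grip_width: 0.502
grasp_force: 2.9
```

```bash
python3 -c "
from h import *
state()
c=read_camera('side');cv2.imwrite('pics/s3.png',cv2.resize(c['image'][130:230,200:350],None,fx=5,fy=5))"
```

```text
t 6.75 stand xy [-27.   79.4] z 144.3 tool-y heading in stand 1.571 F stand [-5.31  1.03  3.86] w 0.5 tz [-0.002  0.001 -1.   ] j6 -1.2
```

View pics/s3.png

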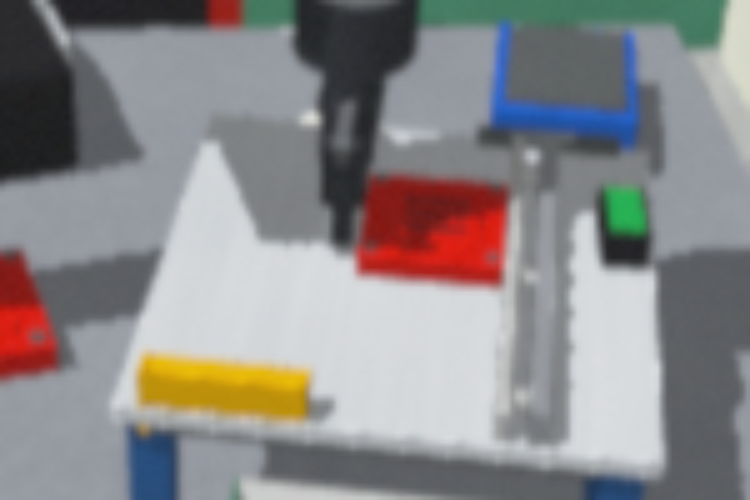

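The cover now lies flat on the fence face (crop x≈507), square to it, and the force is about 5.3 N, held. I'll ease off, then rise and turn.

>>> drive_tool(steps=[0.5,0,0,0,0.5,0,0,0,0.5,0,0,0,1,0,0,0,2,0,0,0])

```text
time: 7.3
position: [0.5734, 0.1759, 0.1444]
ee_rot: [0.002, 0.095, 0.996, -0.0]
contact_force: [0.3, -0.4, -0.5]
grip_width: 0.505
grasp_force: 0.0
```

>>> drive_tool(steps=[10,0,0,0,15,0,-10,0,0,0,-40,0.14,0,0,-30,0.14,0,0,0,0.14])

```text
time: 7.8
position: [0.5493, 0.1817, 0.2303]
ee_rot: [0.005, 0.303, 0.953, 0.003]
contact_force: [-0.3, 1.0, 0.7]
grip_width: 0.496
grasp_force: 0.0
```

>>> drive_tool(steps=[0,0,0,0.14,0,0,0,0.14,0,0,0,0.14,0,0,0,0.14,0,0,0,0.14])

```text
time: 8.3
position: [0.5465, 0.1811, 0.2253]
ee_rot: [0.0, 0.611, 0.791, 0.0]
contact_force: [-0.2, -0.1, -0.0]
grip_width: 0.506
grasp_force: 0.0
```

>>> drive_tool(steps=[0,0,0,0.14,0,0,0,0.14,0,0,0,0.14])

```text
time: 8.6
position: [0.5465, 0.1811, 0.2253]
ee_rot: [0.0, 0.763, 0.647, 0.0]
contact_force: [0.2, 0.6, 0.1]
grip_width: 0.495
grasp_force: 0.0
```

```bash
python3 -c "
from h import *
go(24,165,220,0)"
```

```text
t 8.6 stand xy [-56.5  79.3] z 225.3 tool-y heading in stand 0.026 F stand [0.1  0.64 0.15] w 0.5 tz [ 0.001 -0.    -1.   ] j6 0.36
shift tool [83.6 82.6  5.4] turn 0.026
```

>>> drive_tool(steps=[28,28,0,0.026,28,28,0,0,28,26,0,0,0,0,0,0])

```text
time: 9.0
position: [0.6455, 0.252, 0.2239]
ee_rot: [0.0, 0.769, 0.639, 0.002]
contact_force: [-1.2, -1.7, 0.4]
grip_width: 0.497
grasp_force: 0.0
```

```bash
python3 -c "
from h import *
go(25,165,144,0)
c=read_camera('top')
h=cv2.cvtColor(c['image'],cv2.COLOR_BGR2HSV);m=cv2.inRange(h,(0,150,60),(8,255,255));m[235:]=0;m[:,:185]=0
p=cv2.findNonZero(m);q=st(cast(c,p[:,0],.158));print(len(q),np.percentile(q,[1,50,99],axis=0).round(1),cv2.minAreaRect(q.astype(np.float32)))
cv2.imwrite('pics/t1.png',cv2.resize(c['image'][90:250,155:335],None,fx=4,fy=3.7))"
```

```text
t 9.0 stand xy [ 27.4 167.6] z 223.9 tool-y heading in stand 0.007 F stand [-0.88 -1.89  0.43] w 0.5 tz [ 0.003  0.002 -1.   ] j6 0.45
shift tool [-2.7 -2.6 79.9] turn 0.007
990 [[-15.4  36.4]
 [ 32.7  75.9]
 [ 71.5 125.9]] ((27.967620849609375, 83.13670349121094), (89.18518829345703, 95.28901672363281), 0.3570134937763214)
```

View pics/t1.png

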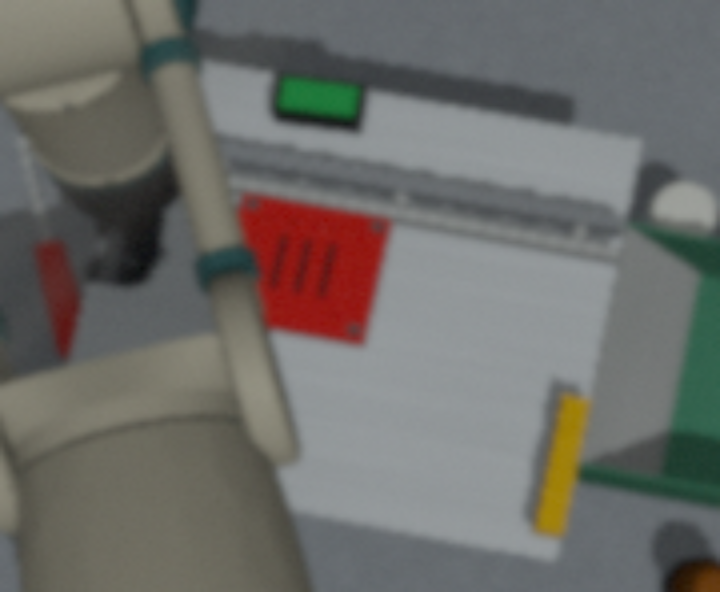

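The cover lies along the fence (crop 245–388, 195–345), square, centre at stand (28,83), and its +y face is at about y=132. I'll lower behind it.

>>> drive_tool(steps=[-2,0,30,0.007,0,0,25,0,0,0,15,0,0,0,8,0,0,0,2,0])

```text
time: 9.55
position: [0.6411, 0.2468, 0.1442]
ee_rot: [-0.0, 0.772, 0.636, -0.001]
contact_force: [0.6, -0.3, 0.1]
grip_width: 0.498
grasp_force: 0.0
```

```bash
python3 -c "
from h import *
go(28,145,144.5,0)"
```

```text
t 9.55 stand xy [ 24.  161.6] z 144.2 tool-y heading in stand -0.002 F stand [ 0.61 -0.16  0.14] w 0.5 tz [-0.001 -0.001 -1.   ] j6 0.46
shift tool [-16.6   4.   -0.2] turn -0.002
```

>>> drive_tool(steps=[-6,3,0,0,-5,0,0,0,-4,0,0,0,-4,0,0,0,-4,0,0,0])

```text
time: 10.05
position: [0.6412, 0.2241, 0.1448]
ee_rot: [-0.0, 0.772, 0.636, 0.001]
contact_force: [-0.4, 0.9, -0.2]
grip_width: 0.5
grasp_force: 0.5
```

>>> drive_tool(steps=[-6,0,0,0,-6,0,0,0,-6,0,0,0,-6,0,0,0,-6,0,0,0])

```text
time: 10.55
position: [0.6353, 0.1942, 0.1443]
ee_rot: [-0.0, 0.772, 0.636, 0.0]
contact_force: [0.0, 0.8, 0.9]
grip_width: 0.5
grasp_force: 0.4
```

>>> drive_tool(steps=[-6,0,0,0,-6,0,0,0,-6,0,0,0,-6,0,0,0,-6,0,0,0])

```text
time: 11.05
position: [0.6295, 0.1648, 0.1443]
ee_rot: [-0.0, 0.772, 0.636, -0.0]
contact_force: [0.2, 1.6, 1.4]
grip_width: 0.496
grasp_force: 0.5
```

```bash
python3 -c "
from h import *
state()
c=read_camera('top')
h=cv2.cvtColor(c['image'],cv2.COLOR_BGR2HSV);m=cv2.inRange(h,(0,150,60),(8,255,255));m[235:]=0;m[:,:185]=0
p=cv2.findNonZero(m);q=st(cast(c,p[:,0],.158));print(len(q),np.percentile(q,[1,50,99],axis=0).round(1),cv2.minAreaRect(q.astype(np.float32)))
c=read_camera('side');cv2.imwrite('pics/s4.png',cv2.resize(c['image'][130:250,200:350],None,fx=5,fy=5))"
```

```text
t 11.05 stand xy [28. 79.] z 144.3 tool-y heading in stand -0.002 F stand [-0.1   1.61  1.36] w 0.5 tz [-0.  0. -1.] j6 0.34
692 [[-15.9 -26.6]
 [ 24.3  31.8]
 [ 70.1  68.7]] ((27.520309448242188, 21.904308319091797), (98.06581115722656, 88.39282989501953), 89.80420684814453)
```

View pics/s4.png

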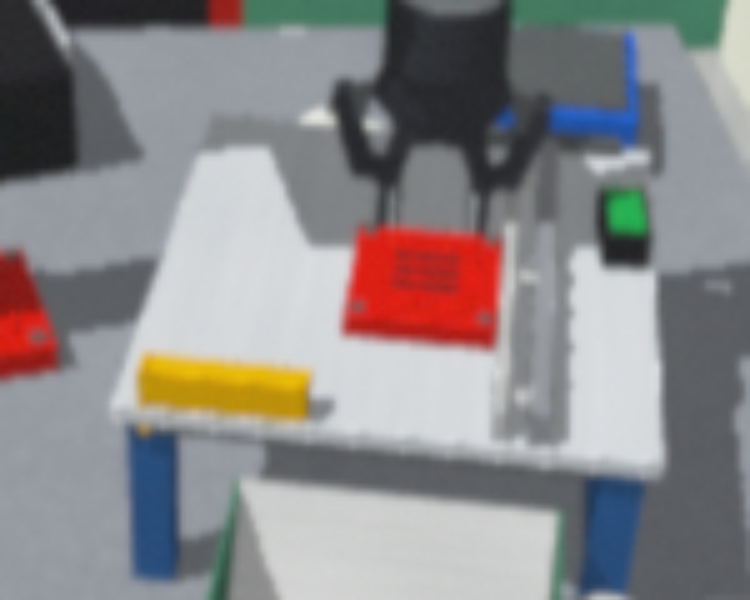

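The cover (crop 345–500, 230–345) slides squarely along the fence and is lined up to clear the lip (ends at x≈312).

>>> drive_tool(steps=[-6,0,0,0,-6,0,0,0,-6,0,0,0,-6,0,0,0,-6,0,0,0])

```text
time: 11.65
position: [0.6237, 0.1353, 0.1442]
ee_rot: [-0.0, 0.772, 0.636, -0.0]
contact_force: [-0.9, 0.5, -0.4]
grip_width: 0.505
grasp_force: 0.3
```

>>> drive_tool(steps=[-6,0,0,0,-6,0,0,0,-5,0,0,0,-5,0,0,0,-5,0,0,0])

```text
time: 12.15
position: [0.6187, 0.109, 0.1443]
ee_rot: [-0.0, 0.772, 0.636, 0.0]
contact_force: [-0.5, 0.6, -0.5]
grip_width: 0.503
grasp_force: 0.3
```

```bash
python3 -c "
from h import *
state()
c=read_camera('top')
h=cv2.cvtColor(c['image'],cv2.COLOR_BGR2HSV);m=cv2.inRange(h,(0,150,60),(8,255,255));m[235:]=0;m[:,:185]=0
p=cv2.findNonZero(m);q=st(cast(c,p[:,0],.158));print(len(q),np.percentile(q,[1,50,99],axis=0).round(1),cv2.minAreaRect(q.astype(np.float32)))"
```

```text
t 12.15 stand xy [28.  22.1] z 144.3 tool-y heading in stand -0.002 F stand [-0.64  0.5  -0.54] w 0.5 tz [ 0.  0. -1.] j6 0.26
688 [[-16.4 -83.4]
 [ 19.8 -25.2]
 [ 69.1  10.9]] ((26.505630493164062, -35.8936882019043), (97.00251007080078, 88.50411224365234), 88.91948699951172)
```

>>> drive_tool(steps=[-4,0,0,0,-4,0,0,0,-4,0,0,0,-4,0,0,0,-4,0,0,0])

```text
time: 12.7
position: [0.6149, 0.0895, 0.1444]
ee_rot: [-0.0, 0.772, 0.636, 0.0]
contact_force: [-0.1, 0.7, 0.7]
grip_width: 0.498
grasp_force: 0.4
```

>>> drive_tool(steps=[-4,0,0,0,-4,0,0,0,-4,0,0,0,-4,0,0,0,-4,0,0,0])

```text
time: 13.2
position: [0.611, 0.0698, 0.1443]
ee_rot: [-0.0, 0.772, 0.636, 0.0]
contact_force: [-0.1, 1.5, 0.2]
grip_width: 0.498
grasp_force: 0.5
```

```bash
python3 -c "
from h import *
state()
c=read_camera('top')
h=cv2.cvtColor(c['image'],cv2.COLOR_BGR2HSV);m=cv2.inRange(h,(0,150,60),(8,255,255));m[235:]=0;m[:,:185]=0
p=cv2.findNonZero(m);q=st(cast(c,p[:,0],.158));print(len(q),np.percentile(q,[1,50,99],axis=0).round(1),cv2.minAreaRect(q.astype(np.float32)))"
```

```text
t 13.2 stand xy [ 27.9 -17.9] z 144.3 tool-y heading in stand -0.002 F stand [-0.41  1.49  0.2 ] w 0.5 tz [ 0.  0. -1.] j6 0.19
717 [[ -17.2 -104.5]
 [  15.1  -70.6]
 [  69.3  -31.1]] ((23.125633239746094, -74.74737548828125), (81.36573028564453, 95.93006134033203), 76.7167739868164)
```

```bash
python3 -c "
from h import *
c=read_camera('side');d=read_camera('top')
cv2.imwrite('pics/s5.png',np.hstack([cv2.resize(c['image'][150:260,210:345],(400,326)),cv2.resize(d['image'][95:250,190:345],(400,326))]))"
```

```text
(no output)
```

View pics/s5.png

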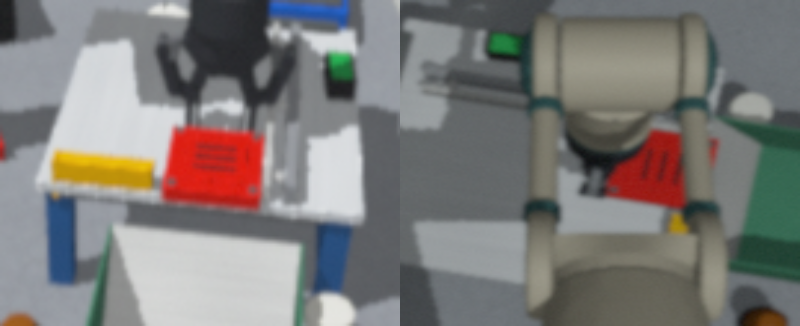

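The cover (left panel 165–265) is passing the lip (ends at x≈155) with its front edge at the open end. The odd top-camera reading was the arm hiding part of it. I'll continue.

>>> drive_tool(steps=[-4,0,0,0,-4,0,0,0,-4,0,0,0,-4,0,0,0,-4,0,0,0])

```text
time: 13.85
position: [0.6071, 0.0501, 0.1443]
ee_rot: [-0.0, 0.772, 0.636, -0.0]
contact_force: [0.2, 1.2, 0.0]
grip_width: 0.5
grasp_force: 0.4
```

>>> drive_tool(steps=[-4,0,0,0,-4,0,0,0,-4,0,0,0,-4,0,0,0,-4,0,0,0])

```text
time: 14.35
position: [0.6034, 0.0305, 0.1443]
ee_rot: [0.0, 0.772, 0.636, 0.0]
contact_force: [0.2, 0.2, 0.1]
grip_width: 0.501
grasp_force: 0.4
```

>>> drive_tool(steps=[-4,0,0,0,-4,0,0,0,-3,0,0,0,-3,0,0,0,-3,0,0,0])

```text
time: 14.85
position: [0.6002, 0.0137, 0.1443]
ee_rot: [0.0, 0.772, 0.636, -0.0]
contact_force: [-0.0, -0.8, -0.7]
grip_width: 0.497
grasp_force: 0.0
```

```bash
python3 -c "
from h import *
state()
c=read_camera('side');d=read_camera('top')
cv2.imwrite('pics/s6.png',np.hstack([cv2.resize(c['image'][170:320,210:345],(400,440)),cv2.resize(d['image'][95:250,240:395],(400,440))]))"
```

```text
t 14.85 stand xy [ 27.9 -75. ] z 144.3 tool-y heading in stand -0.002 F stand [ 0.14 -0.74 -0.67] w 0.5 tz [ 0. -0. -1.] j6 0.1
```

View pics/s6.png

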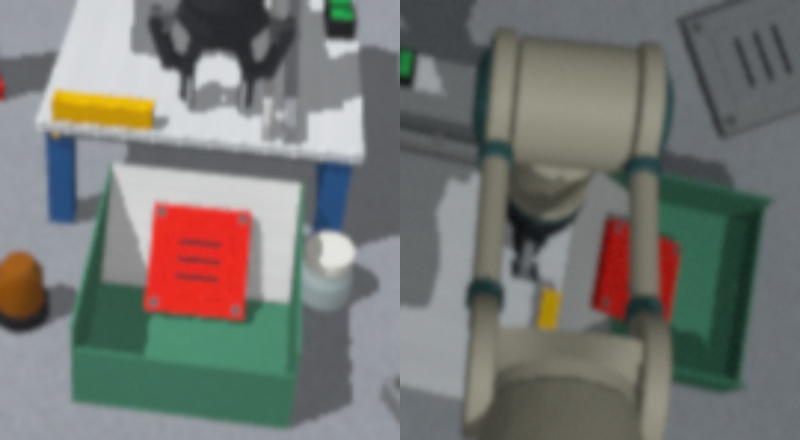

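The cover has tipped off and is sliding down the ramp (left panel 145–250, 205–320). I'll retract and let it settle.

>>> drive_tool(steps=[5,0,0,0,5,0,-10,0,0,0,-25,0,0,0,-25,0,0,0,-20,0])

```text
time: 15.45
position: [0.6028, 0.0247, 0.2266]
ee_rot: [0.001, 0.771, 0.636, 0.001]
contact_force: [-0.5, -0.8, -1.1]
grip_width: 0.5
grasp_force: 0.0
```

>>> drive_tool(steps=[0,0,0,0,0,0,0,0,0,0,0,0,0,0,0,0,0,0,0,0])

```text
time: 15.95
position: [0.6016, 0.024, 0.2232]
ee_rot: [-0.001, 0.772, 0.636, -0.001]
contact_force: [-0.2, -0.6, -0.6]
grip_width: 0.502
grasp_force: 0.0
```

```bash
python3 -c "
from h import *
state()
c=read_camera('side');d=read_camera('top')
cv2.imwrite('pics/s7.png',np.hstack([cv2.resize(c['image'][170:320,210:345],(400,440)),cv2.resize(d['image'][95:250,240:395],(400,440))]))"
```

```text
t 15.95 stand xy [ 27.3 -64.6] z 223.2 tool-y heading in stand -0.002 F stand [-0.07 -0.58 -0.65] w 0.5 tz [-0.002  0.    -1.   ] j6 0.12
```

View pics/s7.png

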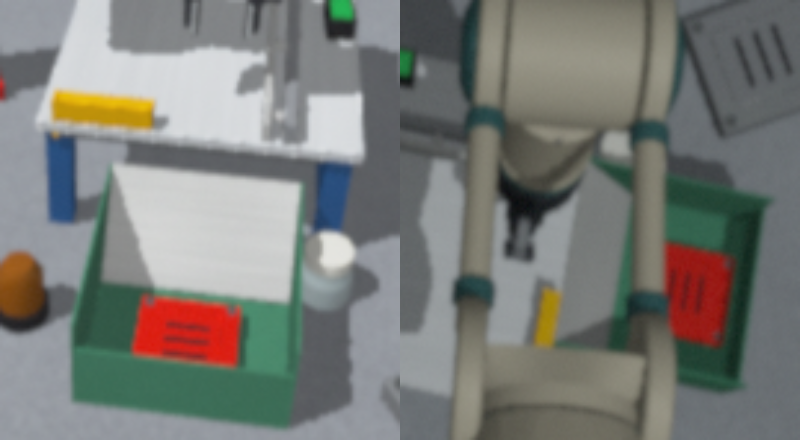

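The cover lies flat in the chute pan (left panel 135–243, 297–365). The arm is clear, and the beacon and jar have not moved.

```bash
python3 -c "
from workcell import *
print(job_done())"
```

```text
the job is handed in; nothing more can be done
None
```

The red cover was pressed squarely on the fence (about 5 N measured at the tool), slid along it past the lip and dropped flat into the green chute; the job is handed in at about 16 s, but no verdict came back.

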